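Lift the brooch tray out of the cleaner with the lifting rod and hold it level

TASK

Take the lifting rod from its rest by the wooden handle, push its ball-tipped steel end through the eye on top of the tray that stands in the drained ultrasonic cleaner, until the ball has come out on the other side, then lift the tray straight out on the rod. Finish while holding it there: the tray hanging from the rod alone, still and level, its underside at least 3 cm above the cleaner's rim, with both brass flowers still lying in it. Do not touch the tray with the gripper at the end, never tip it over, and leave the wooden block, glue bottle, jar and rotary tool where they are.

Things in the scene. Friction and masses are not known exactly. Their poses are not given: they have to be found in the camera images.
- rod: lifting rod, 0.1 kg: wooden handle 90 x 18 wide x 22 high, then a steel rod of 8 diameter with a ball end of 11. Origin at the handle's centre, x along the rod to the ball (steel from x = 45, end at 130), z up. It lies level on the rest, axis 60 above the table, in two notches open upward, at x = -36 (handle) and 90 (steel); the handle from x = -25 to 40 is free at the sides and below (all in mm)
- rod_tip (a point): the outermost point of the rod's ball end, axes as rod
- rod_rest: fixed plywood rest of the rod: base 190 x 50 x 8 and two notched posts, up to 66 high. Origin on the table under the rod's handle centre; x along the rod, z up (all in mm)
- tray: aluminium tray 90 (x) x 120 (y), walls 18 high; a steel wire bail in its y-z plane rises from the middles of its two short sides (y = +-58) to a copper eye. Origin at the centre of its underside, z up. About 0.16 kg. It stands loose on the cleaner's inner floor, 10 or more from the cleaner's walls all round (all in mm)
- tray_eye (a point): centre of the copper eye, 115 above the tray's underside: a tube 16 long, bore 18, outside 25, bore along the tray's x, open at both ends; the rod may enter from either. The tray swings freely on the rod like a pendulum and hangs level on a level rod, the eye's centre about 5 below the rod's axis (all in mm)
- cleaner: fixed drained ultrasonic cleaner, a white open box with steel inside: outside 170 (x) x 220 (y), rim 100 above the table, inside 130 x 170, inner floor 45 above the table. Origin at the centre of its underside, on the table, z up; the tray's axes are within 0.1 rad of its own (lengths in mm)
- flower1: brass flower brooch, 28 across, 5 thick, lying loose in the tray; origin under its centre, z up (all in mm)
- flower2: second brass flower brooch, the same; it lies in the tray too
- wood_block: bystander: dark wooden block 85 x 85 x 22, origin at the centre of its underside (all in mm)
- glue: bystander: white glue bottle with a blue cap, 38 diameter, 110 high, origin at the centre of its underside (all in mm)
- jar: bystander: glass jar with a metal cap, 56 diameter, 60 high, origin at the centre of its underside (all in mm)
- rotary_tool: bystander: green and yellow rotary hand tool lying along its x axis, 216 long (x from -108 to 108), 46 wide, 48 high, origin at its underside (all in mm)
Mind the look-alikes: they are no part of the job. What is meant by the rod is not green, and is the larger of those in its own colour.

How it is judged (in metres and radians):
On the way, in this order (a step that is already met when the one before it is completed fails the run):
1. the rod is through the tray's eye, its ball out on the far side (x of tray_eye in the frame of rod between 0.045 and 0.113 m and y of tray_eye in the frame of rod between -0.01 and 0.01 m and z of tray_eye in the frame of rod between -0.01 and 0.01 m), for 0.1 s.
2. the tray has been lifted out on the rod, its underside above the rim (height (world z) of tray above 0.12 m and contact force between rod and tray above 0.5 N), for 0.2 s.
At the end, for the whole second after the job is handed in: Held in the fingers, the rod is through the eye, ball out beyond it, and alone carries the tray: underside over 20 mm above the rim, within 150 mm sideways of the cleaner's centre, tilt under 0.17 rad, under 30 mm/s and 0.3 rad/s, both flowers in it, gripper, arm and cleaner not touching it (all of step 1 and all of step 2 and horizontal distance between tray and cleaner below 0.15 m and angle between tray's own z axis and vertical below 0.17 rad and linear speed of tray below 0.03 m/s and angular speed of tray below 0.3 rad/s and contact force between the fingers and rod above 1 N and contact force between each of the arm, the fingers, cleaner and tray below 0.1 N and z of flower1 in the frame of tray between 0 and 0.02 m and distance between each of flower1, flower2 and tray below 0.07 m and z of flower2 in the frame of tray between 0 and 0.02 m); the arm keeps its last pose, push and grip.
It fails at once if the tray is tipped by more than 0.6 rad (angle between tray's own z axis and vertical above 0.6 rad).
It fails at once if a bystander is moved by more than 30 mm (distance of any of wood_block, glue, jar, rotary_tool from where it was at the start of the episode above 0.03 m).
It also fails if it takes over 54 s, if anything falls off the work surface, if the arm or the gripper's body presses on something with over 40 N, if the wrist force passes 120 N, or if a joint passes its speed limit or range.

ROBOT

A 6-joint arm with a two-finger parallel gripper is mounted at the origin on the work surface. World frame = base frame: x ahead of the robot, y to its left, z up, the work surface at z = 0. Lengths are in mm, angles in degrees, forces in N, time in s.
With the tool pointing down it reaches from about 350 to 850 mm from the base axis. Payload 8.1 kg.
Tool frame: the origin (TCP) lies midway between the tips of the shut fingers; the grasp point (between the pads) lies 19 mm behind it (r.pinch_z is the distance from the TCP to the grasp point, in mm); z points along the fingers, y is the line along which they close (so a half turn about z gives the same grasp; the last joint's range is limited). The gripper opens to 85 mm and grips with 20 to 120 N. Pads are 22 mm wide; open, the fingers measure 114 mm over their backs; the gripper's body (76 mm by 85 mm) begins 54 mm behind the grasp point. The pads swing forward as they close: fully open they stand 13 mm farther back than shut.
Start: joints at [65.753, 7.471, 85.268, -0, 87.261, -4.893], TCP at [198.826, 566.104, 231.292] pointing down, gripper open.
Joint ranges: [-169.43, 169.43], [-51.17, 129.36], [1.28, 143.12], [-76.62, 256.62], [0, 156.53], [-152.29, 152.29]. Speed limits (degrees/s): [136.94, 136.94, 159.86, 180, 180, 180].

INTERFACE

Orientations are given as [roll, pitch, yaw] about the fixed x, y, z axes, in that order (R = Rz(yaw) Ry(pitch) Rx(roll)).
In Python, from bench import r gives the robot as it stands.
- The arm moves only by the shell command python3 -m jog 'ROWS' [OPENING] [FORCE]. ROWS is JSON, one flat list of numbers, 6 for each row, row after row: the shift along the tool's x, y, z in m, then the turn, a rotation vector about the tool's x, y, z in rad. A call has 1 to 8 rows; each row is the pose to reach, as a shift and turn from the pose commanded when the call began, along the tool's axes at that moment; what a row does not reach only later rows make up. A row lasts 1/8 s, in which the tool goes at most 62.5 mm and 10.7 degrees, less where a joint would pass 70% of its speed; a pose out of reach is approached as far as the arm can. A call with a gripper value outside its range is refused whole. OPENING is the opening, from -1 (shut) to 1 (fully open), set as the call begins (- or left out, the last holds). The fingers move at their own pace and stop on an object; FORCE is the grip in N (left out, the last holds). Time passes only in rows, so rows that repeat a pose let the fingers close. It gives the time, the measured TCP pose, the force, the opening and the grip force at its end, in the units of the state.
- r.sense(): the state, without advancing time (a new reading comes with each control period).
- r.snapshot(name): name is "scene" or "top" or "wrist"; returns a dict with "pixels" (480x640x3 uint8, red, green, blue), "range_z" (480x640 float32, mm along the optical axis (not along the pixel's ray), 0 where there is no reading), "K" (3x3 intrinsics, pixels), "k1" (the pictures are not rectified: a ray, as slopes to the right and down, at radius r is drawn at 1 + k1 r^2 times it, then the intrinsics apply), "rvec" (rotation vector, rad) and "tvec" (3), from world to camera coordinates, as OpenCV has them. Camera axes: x right, y down, z forward; pixel columns grow to the right and rows downward; lengths in mm; the calibration is good to about 2 mm. A picture is of the moment at which its call begins.
- r.hand_in(): hands the job in; it is judged then, once.
Trained networks look in a picture, given as the dict that the camera call returned (one of the last four; its "shot" number tells which), for a name from the list of things; names that differ only in an ending like _2 or _b are one class to them, and where a whole thing is asked for, a point or a joint stands for the part that bears it (a point fixed in the world has none). Each returns a list of dicts, best first, with "score" (0 to 1); they miss things now and then, are a little off and sometimes report something else, mostly with a low value. They report only what shows in the picture. A call takes as long as a camera call. They do not tell look-alikes from the thing itself.
- r.look_for(picture, target): "bbox" ([left, top, right, bottom] in pixels, round what is visible of it).
- r.outline_of(picture, target): "region" (480x640 bool, what is visible of it) and "bbox" ([left, top, right, bottom] in pixels, round what is visible of it).
The state is a dict: "time": time; "joint_pos": joint angles; "qd": joint speeds; "joint_efforts": joint torques, N m; "tool_pos": TCP position; "tcp_rot": TCP orientation; "ft_force": force on the tool from outside, world axes, zero at the start; "wrist_torque": the same for the moment, N m; "finger_gap": finger opening in mm; "grip_force": force on a finger pad.
Only numpy, scipy, OpenCV 4.12 (cv2) and the standard library are available. Lean on these libraries where they do the work, as an engineer would, in place of code of your own. Each camera call takes 0.05 s, during which the arm holds its last target. There are 200 camera calls.

## Working session

There is one attempt and no reset: what is moved stays moved. The work goes in short steps, Python scripts to look and compute and a shell command to move; the robot and the scene stay as the last step left them, time stands still between calls to the robot, and variables do not carry over. Pictures are saved under pics/ and viewed, at most 14 in all, crops included, and the job is handed in when it is done.

```bash
ls; mkdir -p pics
cat > h.py <<'E'
import numpy as np,cv2
from bench import r
from scipy.spatial.transform import Rotation as R
def world(s,m=None):
    """Nx3 world points of mask pixels (with range), plus pixel list"""
    z=s["range_z"]; ok=z>0
    if m is not None: ok&=m
    v,u=np.nonzero(ok)
    return unproj(s,np.c_[u,v],z[v,u]),np.c_[u,v]
def rays(s,uv):
    K=np.array(s["K"]);uv=np.asarray(uv,float)
    return cv2.undistortPoints(uv.reshape(-1,1,2),K,np.array([s["k1"],0,0,0,0.])).reshape(-1,2)
def unproj(s,uv,z):
    q=rays(s,uv);p=np.c_[q,np.ones(len(q))]*np.asarray(z).reshape(-1,1)
    M=cv2.Rodrigues(np.array(s["rvec"],float))[0]
    return (p-np.array(s["tvec"]).ravel())@M
def proj(s,P):
    return cv2.projectPoints(np.asarray(P,float).reshape(-1,3),np.array(s["rvec"],float),np.array(s["tvec"],float),np.array(s["K"],float),np.array([s["k1"],0,0,0,0.]))[0].reshape(-1,2)
def onplane(s,uv,h):
    """ray hits plane z=h"""
    a=unproj(s,uv,np.ones(len(uv)));M=cv2.Rodrigues(np.array(s["rvec"],float))[0]
    c=-M.T@np.array(s["tvec"]).ravel();d=a-c
    return c+d*((h-c[2])/d[:,2])[:,None]
E
python3 - <<'E'
from h import *
for n in("scene","top"):
    s=r.snapshot(n);cv2.imwrite(f"pics/{n}0.png",s["pixels"][...,::-1])
    for t in("rod","rod_rest","tray","tray_eye","cleaner","rod_tip"):
        for o in r.outline_of(s,t)[:3]:
            P,_=world(s,o["region"]); print(n,t,round(o["score"],2),np.int32(o["bbox"]),np.median(P,0).round() if len(P) else None)
print(r.sense(),r.pinch_z)
E
```

```text
pics
scene rod 0.85 [159 292 190 344] [ 671. -306.   13.]
scene rod 0.7 [202 157 272 172] [ 209. -314.   15.]
scene rod 0.59 [228 240 255 303] [ 568. -176.   64.]
scene rod_rest 0.57 [223 241 267 320] [ 596. -171.    8.]
scene tray 0.57 [371 242 438 298] [550. 180.  50.]
scene tray 0.33 [226 238 256 301] [ 567. -176.   64.]
scene tray_eye 0.61 [370 241 440 297] [551. 182.  50.]
scene cleaner 0.92 [345 228 467 333] [599. 178.  83.]
scene cleaner 0.16 [299 354 321 391] [812.   6.  68.]
scene rod_tip 0.91 [203 158 268 170] [ 209. -310.   16.]
scene rod_tip 0.83 [225 239 255 300] [ 563. -176.   64.]
scene rod_tip 0.62 [152 292 193 343] [ 677. -307.   12.]
top rod 0.84 [412 348 487 369] [ 202. -309.   19.]
top rod 0.78 [395 150 408 227] [ 558. -179.   64.]
top rod 0.6 [447 118 467 173] [ 675. -310.   13.]
top rod_rest 0.62 [387 158 415 235] [ 575. -173.    7.]
top tray 0.89 [211 175 275 233] [553. 179.  50.]
top tray_eye 0.72 [212 176 273 232] [553. 179.  50.]
top cleaner 0.95 [179 148 304 256] [554. 180.  96.]
top cleaner 0.53 [316  84 328 108] [791.   3.  72.]
top rod_tip 0.79 [415 346 489 363] [ 202. -307.   19.]
top rod_tip 0.75 [450 118 466 170] [ 665. -307.   14.]
top rod_tip 0.58 [396 148 409 227] [ 556. -179.   63.]
{'time': 0.7, 'joint_pos': array([ 6.57503638e+01,  7.47097235e+00,  8.52652515e+01, -2.39613309e-04,
        8.72616510e+01, -4.89322802e+00]), 'qd': array([-0.00155752,  0.03629043,  0.01101125,  0.02505437,  0.06081731,
       -0.07751558]), 'joint_efforts': array([-1.32244822e-03, -5.69154632e+01, -5.00750935e+01, -6.93137390e-04,
        1.15089097e-03, -2.27257215e-05]), 'tool_pos': array([198.85717039, 566.11156527, 231.3187003 ]), 'tcp_rot': array([1.79997903e+02, 4.19738552e-04, 1.60643603e+02]), 'ft_force': array([0.49300318, 0.20644885, 0.84649898]), 'wrist_torque': array([-0.08478047,  0.03007273,  0.00717077]), 'grip_force': 0.0, 'finger_gap': 85.67261189039532} 18.700000000000003
```

Run:
```python
import cv2
a=cv2.imread("pics/scene0.png");b=cv2.imread("pics/top0.png")
cv2.imwrite("pics/t1.png",cv2.resize(b[70:400,150:550],None,fx=1.8,fy=1.8,interpolation=3))
cv2.imwrite("pics/s1.png",cv2.resize(a[130:420,130:500],None,fx=2,fy=2,interpolation=3))
```

```text
(no output)
```

View pics/t1.png

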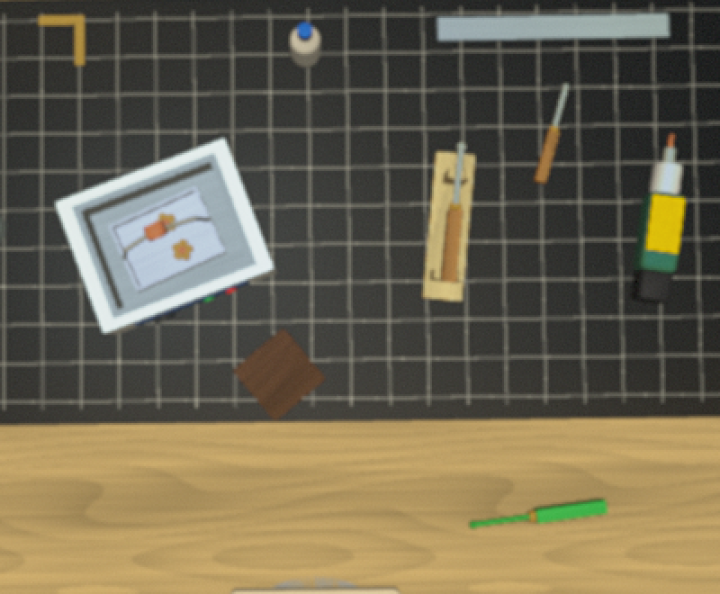

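View pics/s1.png

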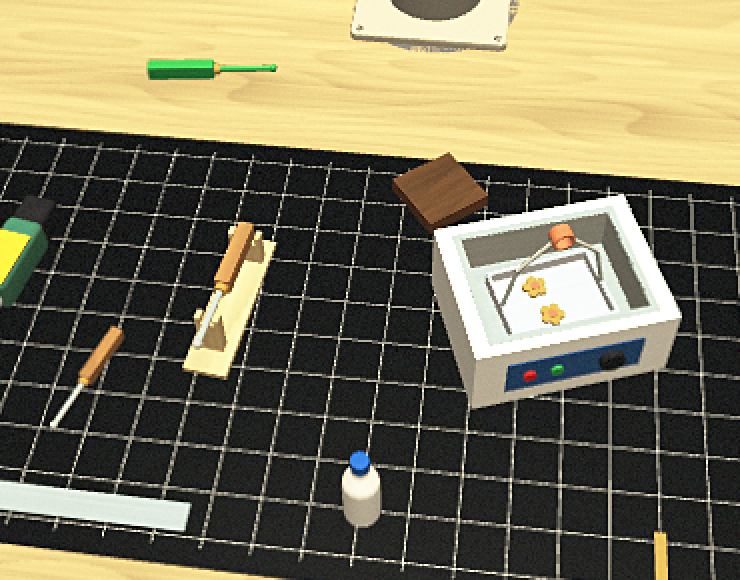

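The top view shows the rest with the large brown rod (crop ~455,215; handle towards the robot, ball at far x). The cleaner is at crop (165,235), with the copper eye at about (157,230). The green rod and the smaller brown rod (550,135) are the decoys. Next I'll measure the rod and the eye.

```bash
cat >> h.py <<'E'
def measure(s,name):
    P,uv=world(s); c=s["pixels"][uv[:,1],uv[:,0]].astype(int)
    w=P[:,2]
    m=(abs(P[:,0]-570)<110)&(abs(P[:,1]+177)<40)&(w>52)&(w<75)&(c[:,0]-c[:,2]>50)
    Q=P[m]
    # handle vs plywood: take darker orange
    if len(Q)>20:
        d,mu=np.linalg.svd(Q[:,:2]-Q[:,:2].mean(0))[2][0],Q.mean(0); d*=np.sign(d[0]); t=(Q[:,:2]-mu[:2])@d
        print(name,"rod wood",len(Q),mu.round(1),"yaw",np.degrees(np.arctan2(d[1],d[0])).round(2),"t",np.percentile(t,[0,2,50,98,100]).round(1),"z",np.percentile(Q[:,2],[5,50,95]).round(1))
    m=(abs(P[:,0]-555)<100)&(abs(P[:,1]-180)<100)&(w>140)&(w<185)&(c[:,0]-c[:,2]>40)
    Q=P[m]
    if len(Q)>5: print(name,"eye",len(Q),Q.mean(0).round(1),Q.min(0).round(1),Q.max(0).round(1))
    m=(np.hypot(P[:,0]-555,P[:,1]-180)<160)&(abs(w-100)<5)&(c.min(1)>150)
    Q=P[m]
    if len(Q)>50:
        b=cv2.minAreaRect(Q[:,:2].astype(np.float32)); print(name,"rim",len(Q),b)
    m=(np.hypot(P[:,0]-555,P[:,1]-180)<75)&(abs(w-50)<8)&(c.min(1)>190)
    Q=P[m]
    if len(Q)>50:
        b=cv2.minAreaRect(Q[:,:2].astype(np.float32)); print(name,"trayfloor",len(Q),b)
E
python3 - <<'E'
from h import *
for n in("scene","top"): measure(r.snapshot(n),n)
s=r.snapshot("wrist");cv2.imwrite("pics/w0.png",s["pixels"][...,::-1])
M=cv2.Rodrigues(np.array(s["rvec"]))[0];print("wristcam pos",-M.T@np.array(s["tvec"]).ravel(),"z dir",M[2],"x dir",M[0],s["K"])
E
```

```text
scene rod wood 427 [ 564.4 -175.5   62.9] yaw -6.9 t [-66.7 -63.5  -4.4  75.2 107.4] z [53.3 63.8 68.9]
scene eye 142 [558.3 180.  162.6] [546.8 157.  141.8] [569.3 203.5 174.4]
scene rim 2860 ((555.9074096679688, 178.83035278320312), (175.71177673339844, 222.29080200195312), 20.064624786376953)
scene trayfloor 1338 ((540.919189453125, 175.86154174804688), (98.82864379882812, 146.724853515625), 20.473331451416016)
top rod wood 443 [ 551.  -177.1   63.4] yaw -6.4 t [-56.4 -53.8  -4.5  82.4  85.5] z [54.2 64.  69.4]
top eye 93 [553.3 176.9 167.5] [543.8 161.8 145.4] [563.  191.3 176.3]
top rim 2834 ((553.6532592773438, 176.7435302734375), (170.89710998535156, 220.35638427734375), 20.085983276367188)
top trayfloor 492 ((553.3492431640625, 176.914794921875), (77.44973754882812, 105.93830871582031), 23.925704956054688)
wristcam pos [128.05202264 591.1084481  374.31090564] z dir [ 0.27865839 -0.09701165 -0.95547802] x dir [3.31205939e-01 9.43558158e-01 7.92465003e-04] [[367.05814038   0.         318.10126973]
 [  0.         367.05814038 235.05664386]
 [  0.           0.           1.        ]]
```

View pics/w0.png

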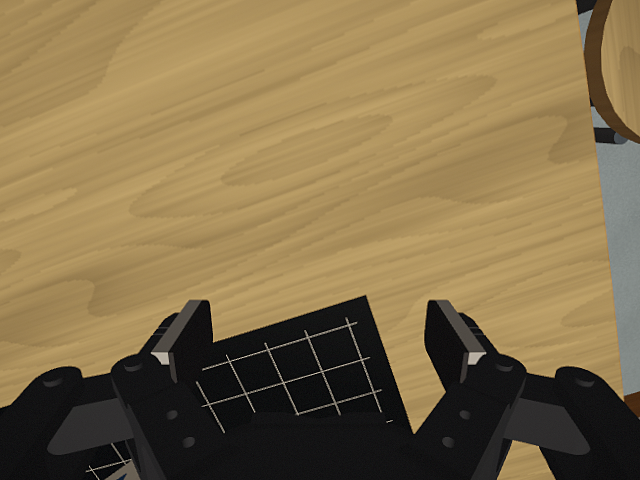

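The wrist camera sits 75 mm along tool +x, looking back at the fingers. I'll grasp with tool x along the rod so it sees the tip.

```bash
python3 -m jog '[-0.586,-0.579,-0.02,0,0,2.89,-0.586,-0.579,-0.02,0,0,2.89,-0.586,-0.579,-0.02,0,0,2.89,-0.586,-0.579,-0.02,0,0,2.89,-0.586,-0.579,-0.02,0,0,2.89,-0.586,-0.579,-0.02,0,0,2.89,-0.586,-0.579,-0.02,0,0,2.89,-0.586,-0.579,-0.02,0,0,2.89]'
cat >> h.py <<'E'
def go(p,yaw,pitch=0):
    """shift (m) and turn (rad) in tool axes from the measured pose to TCP p, rpy (180,pitch,yaw)"""
    s=r.sense();A=R.from_euler('xyz',s["tcp_rot"],degrees=True);B=R.from_euler('xyz',[180,pitch,yaw],degrees=True)
    print("t",round(s["time"],2),"rows",(A.inv().apply(np.array(p)-s["tool_pos"])/1000).round(4),(A.inv()*B).as_rotvec().round(4))
E
python3 - <<'E'
from h import *
go([545,-176,250],-5)
E
```

```text
time: 1.85
tool_pos: [418.6, 114.9, 244.0]
tcp_rot: [179.9, -0.0, 74.4]
ft_force: [1.3, 0.7, 0.7]
finger_gap: 85.1
grip_force: 0.0
t 1.85 rows [-0.246   0.2002 -0.006 ] [ 6.000e-04 -1.500e-03  1.385e+00]
```

```bash
python3 -m jog '[-0.246,0.2,-0.006,0,0,1.385,-0.246,0.2,-0.006,0,0,1.385,-0.246,0.2,-0.006,0,0,1.385,-0.246,0.2,-0.006,0,0,1.385,-0.246,0.2,-0.006,0,0,1.385,-0.246,0.2,-0.006,0,0,1.385,-0.246,0.2,-0.006,0,0,1.385,-0.246,0.2,-0.006,0,0,1.385]'
python3 - <<'E'
from h import *
s=r.snapshot("wrist");cv2.imwrite("pics/w1.png",s["pixels"][...,::-1]);measure(s,"wrist")
for o in r.outline_of(s,"rod")[:3]: print(o["score"],o["bbox"])
E
```

```text
time: 2.85
tool_pos: [545.9, -173.7, 249.3]
tcp_rot: [-180.0, 0.0, -4.9]
ft_force: [0.2, 0.1, 0.3]
finger_gap: 85.6
grip_force: 0.0
wrist rod wood 2534 [ 556.4 -177.7   64.7] yaw -6.28 t [-60.7 -57.8  -3.5  79.2  89.8] z [54.9 65.7 68.7]
wrist rim 4006 ((536.4712524414062, 71.64349365234375), (63.86314010620117, 131.2882843017578), 70.82611846923828)
wrist trayfloor 863 ((520.9371948242188, 139.24227905273438), (34.70806884765625, 68.82337188720703), 66.518798828125)
0.87 [308.6, 58.7, 337.3, 258.1]
0.56 [430.8, 2.0, 465.1, 106.7]
```

View pics/w1.png

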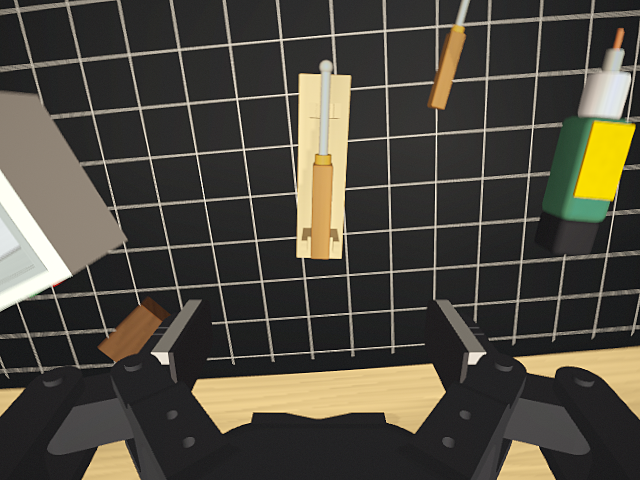

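The whole rod shows up: handle back at (321,258), ferrule at (323,157), ball at (326,65).

Run:
```python
from h import *
for n in("wrist","top"):
    s=r.snapshot(n)
    o=[o for o in r.outline_of(s,"rod") if abs(np.mean(world(s,o["region"])[0][:,1])+177)<30][0]
    m=o["region"];P,uv=world(s,m)
    c=s["pixels"][uv[:,1],uv[:,0]].astype(int); wood=(c[:,0]-c[:,2]>50)
    for nm,k,h in(("wood",wood&(P[:,2]>66),None),("steel",~wood&(P[:,2]>55),None)):
        Q=P[k]
        if len(Q)<10: continue
        d=np.linalg.svd(Q[:,:2]-Q[:,:2].mean(0),full_matrices=False)[2][0];d*=np.sign(d[0]);mu=Q.mean(0);t=(Q[:,:2]-mu[:2])@d
        print(n,nm,len(Q),mu.round(1),"yaw",np.degrees(np.arctan2(*d[::-1])).round(2),"ends",(mu[:2]+t.min()*d).round(1),(mu[:2]+t.max()*d).round(1),"z",np.percentile(Q[:,2],[5,50,95]).round(1))
    v=uv[:,1] if n=="wrist" else uv[:,1]
    tip=uv[v<=v.min()+8].mean(0);tail=uv[v>=v.max()-6].mean(0)
    print(n,"tip px",tip,onplane(s,[tip],60).round(1),"tail",onplane(s,[tail],71).round(1),"ext",onplane(s,[[tip[0],v.min()]],60).round(1),onplane(s,[[tail[0],v.max()+1]],71).round(1))
```

```text
wrist wood 998 [ 561.9 -178.1   67.5] yaw -6.27 ends [ 518.7 -173.4] [ 592.5 -181.5] z [66.1 67.4 69.1]
wrist steel 839 [ 633.8 -185.9   64.1] yaw -6.42 ends [ 593.6 -181.4] [ 669.4 -189.9] z [61.4 64.1 67.2]
wrist tip px [326.4368932   64.66019417] [[ 666.5 -190.    60. ]] tail [[ 501.9 -171.8   71. ]] ext [[ 670.1 -190.2   60. ]] [[ 497.8 -171.5   71. ]]
top wood 47 [ 515.6 -157.8  206.5] yaw -60.97 ends [480.9 -95.3] [ 534.2 -191.3] z [ 66.3  68.3 663.3]
top tip px [402.75       203.76923077] [[ 545.3 -180.6   60. ]] tail [[ 502.1 -170.9   71. ]] ext [[ 556.  -180.8   60. ]] [[ 492.8 -170.7   71. ]]
```

```bash
python3 -m jog '[0.004,0.0035,0.06,0,0,0.024,0.004,0.0035,0.11,0,0,0.024,0.004,0.0035,0.13,0,0,0.024,0.004,0.0035,0.13,0,0,0.024]'
python3 - <<'E'
from h import *
s=r.snapshot("wrist")
o=max(r.outline_of(s,"rod"),key=lambda o:o["region"].sum());m=o["region"];P,uv=world(s,m);print(o["score"],o["bbox"])
for nm,k in(("wood",(P[:,0]<580)),("steel",(P[:,0]>600))):
    Q=P[k&(P[:,2]>50)&(P[:,2]<80)]
    d=np.linalg.svd(Q[:,:2]-Q[:,:2].mean(0),full_matrices=False)[2][0];d*=np.sign(d[0]);print(nm,len(Q),Q.mean(0).round(1),np.degrees(np.arctan2(*d[::-1])).round(2),np.percentile(Q[:,2],[5,50,95]).round(1))
k=uv[:,1]==uv[:,1].min();print("tip",uv[k].mean(0),onplane(s,[uv[k].mean(0)],60))
go([549.3,-176.9,42],-6.3)
E
```

```text
time: 3.65
tool_pos: [548.8, -176.7, 118.5]
tcp_rot: [-180.0, 0.1, -6.0]
ft_force: [0.1, -0.1, 0.4]
finger_gap: 85.4
grip_force: 0.0
0.7 [302.1, 18.3, 339.2, 337.1]
wood 3996 [ 541.5 -176.    65.9] -6.41 [63.1 66.1 68.5]
steel 2366 [ 637.  -186.4   64.2] -6.39 [61.2 64.2 67.4]
tip [320.  23.] [[ 670.41839334 -190.11276149   60.        ]]
t 3.75 rows [-0.002  -0.0006  0.0798] [ 0.0009 -0.003   0.0051]
```

```bash
python3 -m jog '[0,0,0.04,0,0,0.005,0,0,0.077,0,0,0.005,0,0,0.077,0,0,0.005,0,0,0.077,0,0,0.005]'
python3 -m jog '[0,0,0,0,0,0,0,0,0,0,0,0,0,0,0,0,0,0,0,0,0,0,0,0,0,0,0,0,0,0,0,0,0,0,0,0]' -1 100
python3 -c "
from h import *
go([549.3,-176.9,42],-6.3)"
```

```text
time: 4.25
tool_pos: [551.5, -177.9, 45.5]
tcp_rot: [179.9, -0.2, -6.3]
ft_force: [-0.6, -0.4, 0.7]
finger_gap: 85.6
grip_force: 0.0
time: 5.0
tool_pos: [549.9, -177.2, 43.0]
tcp_rot: [180.0, -0.0, -6.3]
ft_force: [-2.1, 0.4, 5.0]
finger_gap: 15.8
grip_force: 97.8
t 5.0 rows [-0.0006 -0.0003  0.001 ] [ 0.0003 -0.0006 -0.0003]
```

```bash
python3 -m jog '[0,0,-0.03,0,0,0,0,0,-0.08,0,0,0,0,0,-0.14,0,0,0,0,0,-0.19,0,0,0,0,0,-0.2,0,0,0,0,0,-0.2,0,0,0]'
python3 -c "
from h import *
go([400,118,230],21)"
```

```text
time: 5.75
tool_pos: [549.7, -177.1, 242.3]
tcp_rot: [180.0, -0.0, -6.3]
ft_force: [-0.5, -0.7, -1.7]
finger_gap: 16.1
grip_force: 97.6
t 5.75 rows [-0.1813 -0.2769  0.0122] [ 3.000e-04 -4.000e-04 -4.767e-01]
```

```bash
python3 -m jog '[-0.022,-0.034,0.002,0,0,-0.06,-0.052,-0.08,0.004,0,0,-0.14,-0.084,-0.128,0.006,0,0,-0.22,-0.116,-0.177,0.008,0,0,-0.3,-0.145,-0.222,0.01,0,0,-0.38,-0.17,-0.26,0.012,0,0,-0.45,-0.181,-0.277,0.012,0,0,-0.477,-0.181,-0.277,0.012,0,0,-0.477]'
python3 - <<'E'
from h import *
print(r.sense()["tool_pos"])
s=r.snapshot("wrist");cv2.imwrite("pics/w2.png",s["pixels"][...,::-1]);measure(s,"wrist")
measure(r.snapshot("top"),"top")
E
```

```text
time: 6.75
tool_pos: [398.4, 119.0, 227.9]
tcp_rot: [-179.9, 0.2, 21.2]
ft_force: [0.0, 0.3, -0.7]
finger_gap: 16.3
grip_force: 97.9
[398.38093006 119.0153578  227.86755897]
wrist rim 15300 ((508.9957275390625, 160.6406707763672), (72.31986999511719, 221.04470825195312), 20.244400024414062)
wrist trayfloor 5483 ((533.0924682617188, 169.33799743652344), (45.43887710571289, 128.21759033203125), 21.547672271728516)
top rod wood 85 [ 602.9 -182.9   59.1] yaw -7.43 t [-105.1 -103.6   24.6   32.7   32.8] z [53.  58.  67.6]
top eye 91 [553.3 177.1 167.5] [544.2 161.5 147.4] [563.  190.8 176.3]
top rim 2443 ((553.6911010742188, 176.9314422607422), (170.9897918701172, 220.57179260253906), 20.122650146484375)
```

View pics/w2.png

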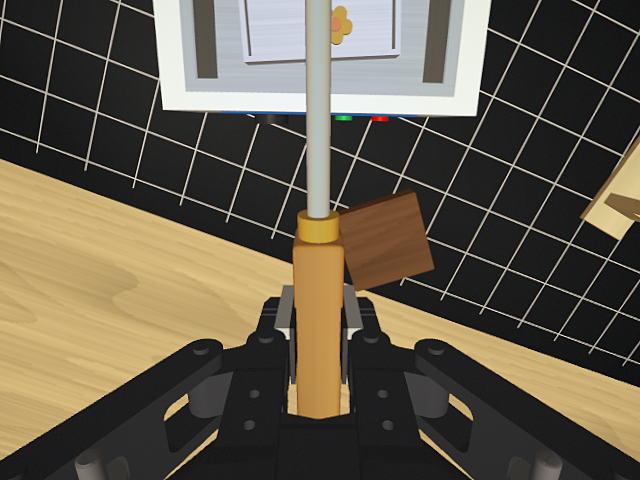

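The held rod hides the middle columns and its tip lies above the frame. I'll look at the eye from higher up, with the rod to one side of it.

```bash
python3 -c "
from h import *
go([431,195,300],21)"
python3 -m jog '[0.02,-0.02,-0.03,0,0,0,0.045,-0.05,-0.06,0,0,0,0.058,-0.06,-0.072,0,0,0,0.058,-0.06,-0.072,0,0,0,0.058,-0.06,-0.072,0,0,0]'
python3 - <<'E'
from h import *
print(r.sense()["tool_pos"])
s=r.snapshot("wrist");cv2.imwrite("pics/w3.png",s["pixels"][...,::-1]);measure(s,"wrist");np.save("A.npy",s,allow_pickle=True)
go([473.7,82.6,300],21)
E
```

```text
t 6.85 rows [ 0.0569 -0.0608 -0.0714] [-0.0002  0.0028  0.0003]
time: 7.48
tool_pos: [432.5, 193.8, 301.0]
tcp_rot: [180.0, 0.1, 20.9]
ft_force: [-0.6, 0.4, -1.0]
finger_gap: 15.7
grip_force: 98.0
[432.53419604 193.76479354 300.96517517]
wrist rod wood 75 [ 507.4 -155.    53.7] yaw -12.03 t [-6.2 -5.9  0.1  5.9  6.3] z [52.4 53.7 55.1]
wrist eye 913 [553.3 180.9 169.2] [543.  166.4 148.3] [565.4 194.1 174.6]
wrist rim 14059 ((546.2333374023438, 174.11830139160156), (152.12103271484375, 220.7841796875), 20.318592071533203)
wrist trayfloor 6407 ((562.9760131835938, 170.69085693359375), (120.61180114746094, 110.94823455810547), 21.546693801879883)
t 7.53 rows [-0.0011  0.1186  0.001 ] [ 0.0002  0.0024 -0.0011]
```

View pics/w3.png

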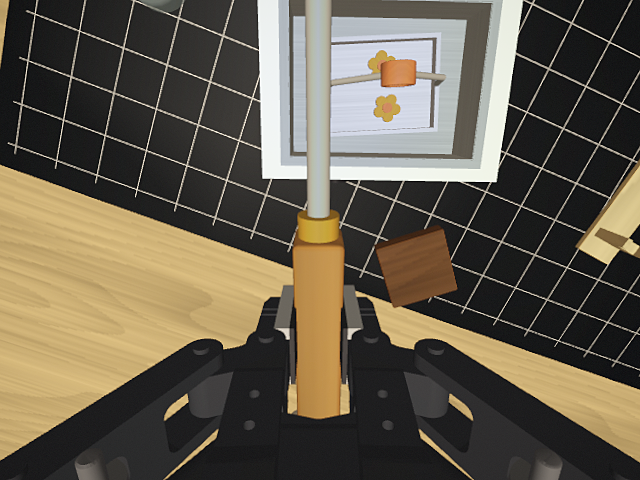

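The eye shows clearly at (399,73), and the tray sits a few degrees off the cleaner. Next, the view from the other side.

```bash
python3 -m jog '[0,0.04,0,0,0,0,0,0.09,0,0,0,0,0,0.119,0,0,0,0,0,0.119,0,0,0,0,0,0.119,0,0,0,0]'
python3 - <<'E'
from h import *
B=r.snapshot("wrist");np.save("B.npy",B,allow_pickle=True);cv2.imwrite("pics/w4.png",B["pixels"][...,::-1])
A=np.load("A.npy",allow_pickle=True).item()
rr=[]
for nm,s in(("A",A),("B",B),("top",r.snapshot("top")),("scene",r.snapshot("scene"))):
    P,uv=world(s);c=s["pixels"][uv[:,1],uv[:,0]].astype(int)
    k=(np.hypot(P[:,0]-555,P[:,1]-178)<35)&(P[:,2]>140)&(P[:,2]<185)&(c[:,0]-c[:,2]>60)
    if k.sum()<8: print(nm,"no eye");continue
    Q=P[k];q=uv[k];top=Q[Q[:,2]>Q[:,2].max()-9]
    b=cv2.minAreaRect(q.astype(np.float32))
    bb=cv2.minAreaRect(top[:,:2].astype(np.float32))
    print(nm,k.sum(),"px",q.mean(0),q.min(0),q.max(0),b,"\n  top",np.array(top.mean(0)).round(1),"rect",bb,"zmax",Q[:,2].max().round(1))
    # tray walls: points z 57-68 inside
    k=(np.hypot(P[:,0]-555,P[:,1]-178)<85)&(P[:,2]>55)&(P[:,2]<68);Q=P[k]
    print("  walls",k.sum(),cv2.minAreaRect(Q[:,:2].astype(np.float32)) if k.sum()>10 else "")
    # bail wire: z 80..150
    k=(np.hypot(P[:,0]-555,P[:,1]-178)<70)&(P[:,2]>105)&(P[:,2]<150)&(c[:,0]-c[:,2]<40);Q=P[k]
    if k.sum()>10:
        d=np.linalg.svd(Q[:,:2]-Q[:,:2].mean(0),full_matrices=False)[2][0];print("  bail",k.sum(),Q.mean(0).round(1),"yaw of normal",(np.degrees(np.arctan2(d[1],d[0]))%180-90).round(2))
E
```

```text
time: 8.15
tool_pos: [474.9, 83.6, 301.9]
tcp_rot: [-180.0, 0.0, 20.9]
ft_force: [-0.1, -0.6, -2.0]
finger_gap: 15.6
grip_force: 98.2
A 902 px [397.9368071   72.82039911] [380  59] [415  86] ((397.5, 72.5), (27.0, 35.0), 90.0) 
  top [553.9 180.3 170.8] rect ((554.270263671875, 179.70608520507812), (16.0459041595459, 22.96219253540039), 23.125558853149414) zmax 174.6
  walls 2447 ((555.1282958984375, 177.51358032226562), (129.76388549804688, 168.80197143554688), 20.280237197875977)
  bail 460 [552.1 184.4 135.9] yaw of normal 23.26
B 912 px [233.11842105  73.67434211] [215  60] [256  87] ((235.5973663330078, 73.4601821899414), (27.472347259521484, 39.9779167175293), 86.18592071533203) 
  top [554.6 178.5 170.8] rect ((554.5582275390625, 179.17178344726562), (16.419160842895508, 22.928367614746094), 23.85597801208496) zmax 174.4
  walls 2512 ((554.8255004882812, 178.20343017578125), (129.73129272460938, 168.90797424316406), 19.85722541809082)
  bail 465 [557.3 172.1 134. ] yaw of normal 24.12
top no eye
scene 133 px [410.51879699 248.03759398] [404 242] [417 254] ((410.50006103515625, 248.00001525878906), (12.074766159057617, 11.62755298614502), 63.43495178222656) 
  top [557.6 179.3 171. ] rect ((556.9124755859375, 180.03453063964844), (16.347990036010742, 18.134408950805664), 22.21574592590332) zmax 176.6
  walls 508 ((540.7876586914062, 185.20433044433594), (110.80148315429688, 146.13389587402344), 19.370752334594727)
  bail 74 [559.5 175.2 129.3] yaw of normal 23.43
```

View pics/w4.png

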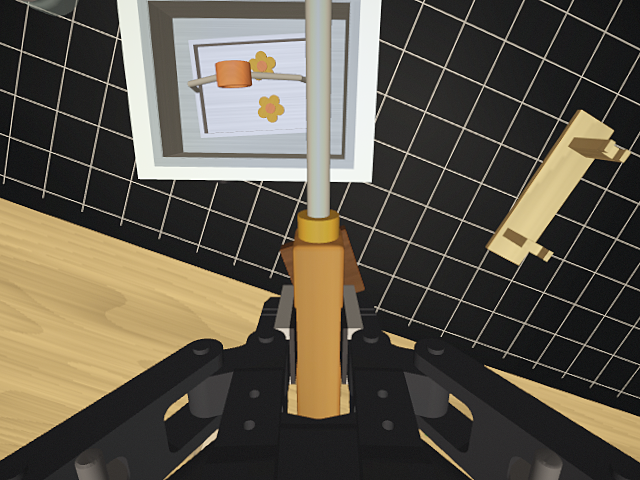

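The eye shows at (234,73) in this view. I'll triangulate it and fit the held rod's axis in tool axes.

Run:
```python
from h import *
A=np.load("A.npy",allow_pickle=True).item();B=np.load("B.npy",allow_pickle=True).item()
def pm(s):
    M=cv2.Rodrigues(np.array(s["rvec"]))[0];return np.c_[M,np.array(s["tvec"]).ravel()]
for a,b in(([397.5,72.5],[234.5,73.5]),([397.9,72.8],[233.1,73.7])):
    X=cv2.triangulatePoints(pm(A),pm(B),rays(A,[a]).T,rays(B,[b]).T);print("tri",(X[:3]/X[3]).ravel().round(1))
for h in(160,164,168,172): print(h,onplane(A,[[397.5,72.5]],h).round(1),onplane(B,[[234.5,73.5]],h).round(1))
s=r.snapshot("wrist");st=r.sense();T=R.from_euler('xyz',st["tcp_rot"],degrees=True)
P,uv=world(s);c=s["pixels"][uv[:,1],uv[:,0]].astype(int)
L=T.inv().apply(P-st["tool_pos"])
for nm,k in(("steel",(abs(L[:,1])<12)&(L[:,0]>50)&(L[:,2]>-40)&(L[:,2]<0)),("handle",(abs(L[:,1])<12)&(L[:,0]>10)&(L[:,0]<32)&(L[:,2]>-45)&(L[:,2]<0))):
    Q=L[k];print(nm,len(Q),"x",Q[:,0].min().round(1),Q[:,0].max().round(1),"ymid",((Q[:,1].min()+Q[:,1].max())/2).round(1))
    e=np.arange(Q[:,0].min(),Q[:,0].max(),8)
    for x0 in e:
        q=Q[(Q[:,0]>=x0)&(Q[:,0]<x0+8)]
        if len(q)>10: print("  ",x0.round(),"y",q[:,1].min().round(1),q[:,1].max().round(1),"ztop",np.percentile(q[:,2],10).round(1), "zcol", np.median(q[abs(q[:,1]-np.median(q[:,1]))<1.5,2]).round(2))
```

```text
tri [555.5 179.6 157.9]
tri [554.9 179.7 161.1]
160 [[555.2 179.9 160. ]] [[555.4 179.1 160. ]]
164 [[554.4 180.5 164. ]] [[555.3 178.1 164. ]]
168 [[553.7 181.1 168. ]] [[555.1 177.1 168. ]]
172 [[553.  181.7 172. ]] [[555.  176.2 172. ]]
steel 4942 x 50.0 110.4 ymid 0.2
   50.0 y -3.9 4.2 ztop -20.3 zcol -19.77
   58.0 y -3.8 4.2 ztop -20.6 zcol -20.17
   66.0 y -3.7 4.1 ztop -21.2 zcol -20.73
   74.0 y -3.9 4.0 ztop -21.6 zcol -21.16
   82.0 y -3.8 4.2 ztop -22.1 zcol -21.57
   90.0 y -3.7 4.1 ztop -22.7 zcol -22.27
   98.0 y -3.9 4.0 ztop -23.2 zcol -22.53
   106.0 y -3.9 3.7 ztop -23.5 zcol -22.89
handle 3702 x 10.0 32.0 ymid 0.0
   10.0 y -12.0 12.0 ztop -37.0 zcol -24.27
   18.0 y -8.9 9.3 ztop -25.5 zcol -24.82
   26.0 y -8.8 9.2 ztop -25.9 zcol -25.22
```

Run:
```python
from h import *
s=r.snapshot("wrist");P,uv=world(s);st=r.sense();T=R.from_euler('xyz',st["tcp_rot"],degrees=True);L=T.inv().apply(P-st["tool_pos"])
for nm,k in(("table",abs(P[:,2])<6),("rim",(abs(P[:,2]-100)<5)&(np.hypot(P[:,0]-555,P[:,1]-178)<145))):
    q=L[k];print(nm,k.sum(),P[k][:,2].mean().round(1),np.linalg.lstsq(np.c_[q[:,:2],np.ones(len(q))],q[:,2],rcond=None)[0].round(4))
# rod in the other cameras
d=T.apply([1,0,0])
for n in("top","scene"):
    s=r.snapshot(n);P,uv=world(s);L=T.inv().apply(P-st["tool_pos"])
    k=(abs(L[:,1])<8)&(L[:,0]>48)&(L[:,0]<140)&(abs(L[:,2]+18)<20);q=L[k]
    if len(q)>10: print(n,len(q),"x",q[:,0].min().round(1),q[:,0].max().round(1),"z fit",np.polyfit(q[:,0],q[:,2],1).round(4),"y fit",np.polyfit(q[:,0],q[:,1],1).round(4))
    # tip via projection of candidate axis points
    for z0,sl in((-19,0),(-13,-.056)):
        for x in(50,122): print("  ",n,(z0,sl),x,proj(s,[st["tool_pos"]+T.apply([x,0,z0+sl*x])]).round(1))
    cv2.imwrite(f"pics/{n}2.png",s["pixels"][...,::-1])
    if n=="scene":
        u,v=proj(s,[st["tool_pos"]+T.apply([122,0,-19])])[0].astype(int);cv2.imwrite("pics/sc.png",cv2.resize(s["pixels"][v-50:v+50,u-65:u+65,::-1],None,fx=6,fy=6,interpolation=cv2.INTER_NEAREST));print("crop origin",u-65,v-50)
```

```text
table 178415 1.0 [-1.50000e-03  1.00000e-04  3.01375e+02]
rim 15197 100.5 [ 2.700000e-03 -2.000000e-04  2.017301e+02]
top 61 x 95.3 118.8 z fit [-0.1331 -7.1858] y fit [-0.0159  2.3275]
   top (-19, 0) 50 [[265.1 205.8]]
   top (-19, 0) 122 [[250.7 169.3]]
   top (-13, -0.056) 50 [[265.3 205.9]]
   top (-13, -0.056) 122 [[250.6 169.3]]
scene 138 x 48.6 122.8 z fit [ -0.0585 -14.7291] y fit [0.0014 0.434 ]
   scene (-19, 0) 50 [[378.6 177.3]]
   scene (-19, 0) 122 [[390.8 204.6]]
   scene (-13, -0.056) 50 [[378.5 178.5]]
   scene (-13, -0.056) 122 [[390.9 204.3]]
crop origin 325 154
```

View pics/sc.png

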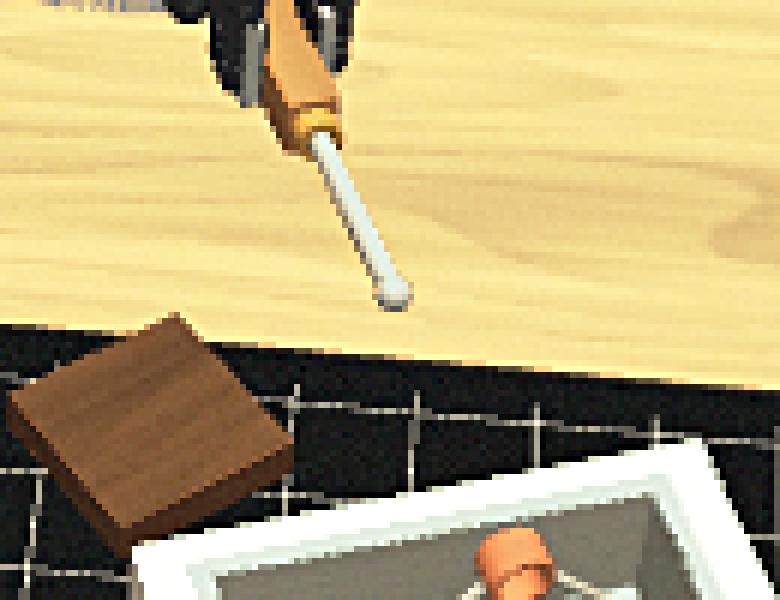

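The tilt is real: the rod's nose is up by about 0.057 rad, the rim is level, and the scene view agrees. I'll pitch the tool to level the rod and go to a pre-insertion pose.

```bash
cat >> h.py <<'E'
EYE=np.array([554.9,179.6,160.3]);YAW=23.5
def tgt(x,dz=0,eye=None,yaw=YAW,pitch=3.2,tip=(122.5,.15,-19.9),show=True):
    """TCP pose so that the eye centre is at rod x"""
    e=EYE if eye is None else np.array(eye)
    B=R.from_euler('xyz',[180,pitch,yaw],degrees=True);u=np.array([1,0,-.056]);u/=np.linalg.norm(u)
    q=np.array(tip)+(x-130)*u
    p=e+[0,0,dz]-B.apply(q);print("tcp",p.round(1),end=" ");go(p,yaw,pitch)
E
python3 - <<'E'
from h import *
tgt(180,100);tgt(165,0)
E
```

```text
tcp [395.8 110.6 247.3] t 8.5 rows [-0.0648 -0.053   0.0552] [-0.0012 -0.0559 -0.0424]
tcp [409.6 116.6 147.3] t 8.5 rows [-0.0498 -0.0536  0.1552] [-0.0012 -0.0559 -0.0424]
```

```bash
python3 -m jog '[-0.03,-0.025,0.02,0,-0.02,-0.02,-0.055,-0.045,0.04,0,-0.04,-0.035,-0.0648,-0.053,0.055,0,-0.056,-0.042,-0.0648,-0.053,0.055,0,-0.056,-0.042,-0.06,-0.053,0.1,0,-0.056,-0.042,-0.0498,-0.0535,0.145,0,-0.056,-0.042,-0.0498,-0.0535,0.155,0,-0.056,-0.042,-0.0498,-0.0535,0.155,0,-0.056,-0.042]'
python3 - <<'E'
from h import *
tgt(165,0)
st=r.sense();T=R.from_euler('xyz',st["tcp_rot"],degrees=True)
for n in("top","scene","wrist"):
    s=r.snapshot(n);P,uv=world(s);L=T.inv().apply(P-st["tool_pos"])
    k=(abs(L[:,1])<8)&(L[:,0]>48)&(L[:,0]<125)&(abs(L[:,2]+18)<14);q=P[k];l=L[k]
    if len(q)>10: 
        f=np.polyfit(l[:,0],q,1);print(n,len(q),"xmax",l[:,0].max().round(1),"z",np.polyval(f[:,2],122).round(1),"slope",f[0,2].round(4),"yaw",np.degrees(np.arctan2(f[0,1],f[0,0])).round(2),"pt",(f[1]+122*f[0]).round(1))
    measure(s,n)
    if n=="scene":
        u,v=proj(s,[EYE])[0].astype(int);cv2.imwrite("pics/sc2.png",cv2.resize(s["pixels"][v-50:v+50,u-65:u+65,::-1],None,fx=6,fy=6,interpolation=cv2.INTER_NEAREST))
        u0=np.array([u-65,v-50]);tp=st["tool_pos"]+T.apply([122.5,.15,-19.9]);print("tip/eye crop px",(proj(s,[tp,EYE])-u0)*6)
E
```

```text
time: 9.5
tool_pos: [410.2, 115.7, 148.1]
tcp_rot: [-179.9, 3.2, 23.4]
ft_force: [-0.5, 0.2, -0.6]
finger_gap: 16.1
grip_force: 98.0
tcp [409.6 116.6 147.3] t 9.5 rows [-0.0002 -0.001   0.0009] [-0.0012  0.0005 -0.0016]
top 49 xmax 119.0 z 161.9 slope -0.0781 yaw 24.48 pt [523.2 164.1 161.9]
top rod wood 88 [ 600.5 -182.6   59.4] yaw -7.08 t [-102.7 -102.3   26.    35.    35.4] z [52.4 57.3 68. ]
top eye 91 [553.2 177.1 168.1] [543.7 161.6 146.9] [563.2 190.3 175.6]
top rim 1922 ((553.7759399414062, 176.82806396484375), (170.37232971191406, 220.74737548828125), 19.97504234313965)
scene 113 xmax 123.1 z 164.9 slope 0.0144 yaw 23.44 pt [523.4 164.2 164.9]
scene rod wood 109 [ 614.5 -182.6   58.9] yaw -5.42 t [-115.7 -113.    17.5   25.4   27.6] z [52.8 57.3 67.2]
scene eye 163 [548.7 175.3 162.7] [455.5 129.2 142.8] [569.7 203.7 175.7]
scene rim 2837 ((555.2244873046875, 178.68980407714844), (175.38128662109375, 223.13490295410156), 19.979982376098633)
scene trayfloor 1340 ((540.9417724609375, 176.17129516601562), (100.22569274902344, 148.13912963867188), 18.868534088134766)
tip/eye crop px [[349.67121103 227.85550938]
 [390.83052297 303.89054272]]
wrist 5111 xmax 111.4 z 166.3 slope 0.0076 yaw 23.61 pt [523.3 164.6 166.3]
wrist eye 11 [455.2 127.3 163.4] [455.  126.9 160.8] [455.4 128.1 165.6]
wrist rim 26252 ((502.83795166015625, 158.20021057128906), (62.22650146484375, 222.28128051757812), 20.974628448486328)
```

View pics/sc2.png

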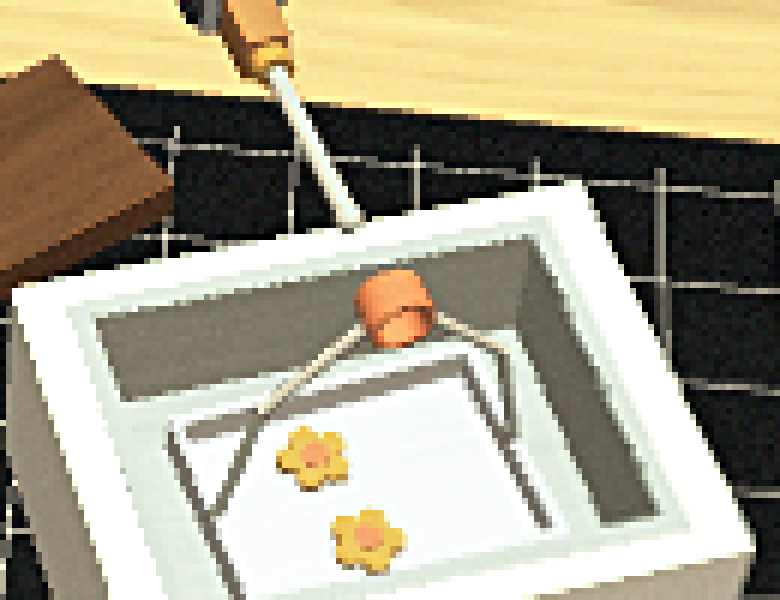

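The tip lines up ahead of the eye; the tip is at crop (350,222) and the eye at (397,308). I'll trim slightly and re-check before entering.

```bash
python3 -m jog '[0.005,0,0.0007,0,-0.0075,0,0.01,0,0.0007,0,-0.0075,0,0.01,0,0.0007,0,-0.0075,0]'
python3 - <<'E'
from h import *
tgt(155,0)
st=r.sense();T=R.from_euler('xyz',st["tcp_rot"],degrees=True)
for n in("scene","wrist"):
    s=r.snapshot(n);P,uv=world(s);L=T.inv().apply(P-st["tool_pos"])
    k=(abs(L[:,1])<8)&(L[:,0]>48)&(L[:,0]<125)&(abs(L[:,2]+18)<14);q=P[k];l=L[k]
    f=np.polyfit(l[:,0],q,1);pt=f[1]+122*f[0];n_=np.array([-np.sin(np.radians(YAW)),np.cos(np.radians(YAW))])
    print(n,"z",pt[2].round(1),"slope",f[0,2].round(4),"yaw",np.degrees(np.arctan2(f[0,1],f[0,0])).round(2),"lateral of eye from rod",((EYE-pt)[:2]@n_).round(2))
E
```

```text
time: 10.02
tool_pos: [419.4, 120.1, 146.4]
tcp_rot: [-179.9, 3.6, 23.4]
ft_force: [-0.3, -0.1, -0.9]
finger_gap: 16.3
grip_force: 98.0
tcp [418.7 120.6 147.3] t 10.03 rows [-0.0005 -0.0006 -0.0008] [-0.0012  0.0073 -0.0011]
scene z 160.9 slope -0.0025 yaw 23.12 lateral of eye from rod 1.46
wrist z 161.6 slope -0.0024 yaw 23.65 lateral of eye from rod 0.56
```

```bash
python3 -m jog '[0,-0.0008,-0.0017,0,0,0,0.008,-0.0008,-0.0022,0,0,0,0.016,-0.0008,-0.0027,0,0,0,0.024,-0.0008,-0.0031,0,0,0,0.03,-0.0008,-0.0035,0,0,0,0.03,-0.0008,-0.0035,0,0,0]'
python3 - <<'E'
from h import *
tgt(125,0)
st=r.sense();print(st["ft_force"],st["wrist_torque"])
for n in("scene","wrist"):
    s=r.snapshot(n);measure(s,n)
    if n=="scene":
        u,v=proj(s,[EYE])[0].astype(int);cv2.imwrite("pics/sc3.png",cv2.resize(s["pixels"][v-40:v+40,u-45:u+45,::-1],None,fx=7,fy=7,interpolation=cv2.INTER_NEAREST))
E
```

```text
time: 10.88
tool_pos: [446.6, 132.8, 147.6]
tcp_rot: [-179.9, 3.7, 23.4]
ft_force: [0.3, -0.4, -0.2]
finger_gap: 16.4
grip_force: 98.1
tcp [446.2 132.5 147.3] t 10.88 rows [-0.0004  0.0001  0.0004] [-0.0013  0.008  -0.0012]
[ 0.31250889 -0.4234511  -0.23807004] [ 0.01949486  0.0241692  -0.03594793]
scene rod wood 107 [ 615.4 -182.2   58.9] yaw -7.26 t [-115.9 -113.3   17.7   23.8   24.2] z [52.7 57.  67.5]
scene eye 307 [514.3 160.2 164.6] [455.7 114.7 143.2] [569.8 203.7 175.1]
scene rim 2822 ((556.3478393554688, 178.7029266357422), (175.3264617919922, 223.3341827392578), 20.507848739624023)
scene trayfloor 1339 ((540.5353393554688, 175.3793487548828), (99.43856811523438, 147.70806884765625), 20.575620651245117)
wrist eye 5582 [481.8 147.6 167.8] [455.  115.8 150. ] [553.2 187.3 173.3]
wrist rim 30697 ((521.5817260742188, 165.29867553710938), (99.9577407836914, 221.7509765625), 20.256013870239258)
wrist trayfloor 86 ((542.738525390625, 174.01226806640625), (55.70988464355469, 111.82674407958984), 23.173818588256836)
```

View pics/sc3.png

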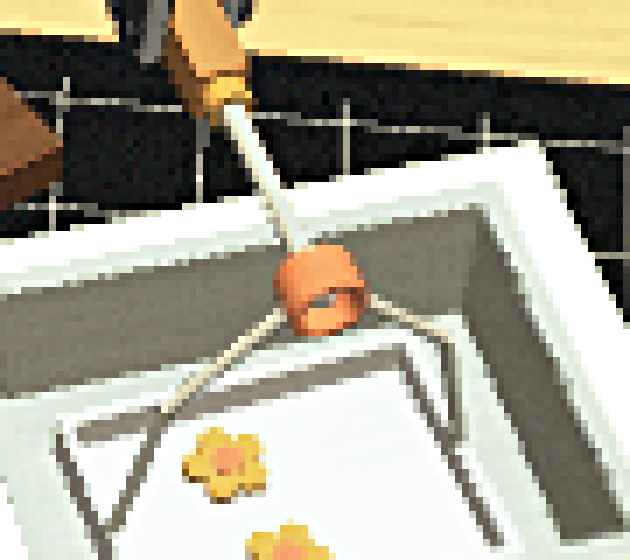

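The ball is inside the bore (crop 327,298) with no contact force. I'll push it through.

```bash
python3 -m jog '[0.008,0,-0.0005,0,0,0,0.016,0,-0.001,0,0,0,0.024,0,-0.0014,0,0,0,0.032,0,-0.0019,0,0,0,0.038,0,-0.0023,0,0,0,0.038,0,-0.0023,0,0,0]'
python3 - <<'E'
from h import *
tgt(87,0)
st=r.sense();print(st["ft_force"],st["wrist_torque"])
s=r.snapshot("wrist");cv2.imwrite("pics/w5.png",s["pixels"][...,::-1])
T=R.from_euler('xyz',st["tcp_rot"],degrees=True)
P,uv=world(s);c=s["pixels"][uv[:,1],uv[:,0]].astype(int);L=T.inv().apply(P-st["tool_pos"])
k=(c[:,0]-c[:,2]>60)&(L[:,0]>50)&(L[:,2]<0)&(abs(L[:,1])<25);print("eye in tool",k.sum(),L[k].mean(0).round(1),L[k].min(0).round(1),L[k].max(0).round(1))
s=r.snapshot("scene");u,v=proj(s,[EYE])[0].astype(int);cv2.imwrite("pics/sc4.png",cv2.resize(s["pixels"][v-40:v+40,u-45:u+45,::-1],None,fx=7,fy=7,interpolation=cv2.INTER_NEAREST))
E
```

```text
time: 11.72
tool_pos: [481.5, 148.0, 147.6]
tcp_rot: [-179.9, 3.6, 23.4]
ft_force: [-0.5, 0.0, -0.5]
finger_gap: 16.4
grip_force: 98.1
tcp [481.1 147.7 147.3] t 11.72 rows [-0.0005  0.0001  0.0003] [-0.0013  0.0078 -0.0012]
[-0.46380016  0.04210775 -0.50103284] [-0.01123361  0.00398525 -0.02804689]
eye in tool 4125 [ 78.1   0.3 -27.8] [ 64.7 -12.  -32.2] [ 98.2  12.8 -12.9]
```

View pics/sc4.png

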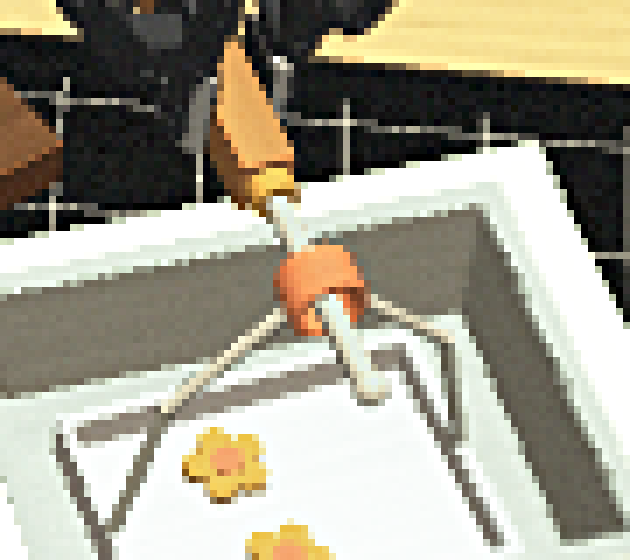

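The rod is through, with the ball beyond the eye at crop (372,385). Next, a slow straight lift.

```bash
python3 -m jog '[-0.0001,0,-0.002,0,0,0,-0.0003,0,-0.005,0,0,0,-0.0005,0,-0.008,0,0,0,-0.0008,0,-0.012,0,0,0,-0.001,0,-0.016,0,0,0,-0.0013,0,-0.021,0,0,0,-0.0016,0,-0.026,0,0,0,-0.002,0,-0.031,0,0,0]'
python3 -m jog '[-0.0003,0,-0.005,0,0,0,-0.0006,0,-0.01,0,0,0,-0.001,0,-0.016,0,0,0,-0.0014,0,-0.022,0,0,0,-0.0018,0,-0.028,0,0,0,-0.0022,0,-0.034,0,0,0,-0.0025,0,-0.039,0,0,0,-0.0027,0,-0.042,0,0,0]'
python3 - <<'E'
from h import *
st=r.sense();T=R.from_euler('xyz',st["tcp_rot"],degrees=True)
s=r.snapshot("wrist");P,uv=world(s);c=s["pixels"][uv[:,1],uv[:,0]].astype(int);L=T.inv().apply(P-st["tool_pos"])
k=(c[:,0]-c[:,2]>60)&(L[:,0]>50)&(L[:,2]<0)&(abs(L[:,1])<25);print("eye in tool",k.sum(),L[k].mean(0).round(1),L[k].min(0).round(1),L[k].max(0).round(1))
k=(abs(L[:,1])<5)&(L[:,0]>48)&(L[:,0]<66)&(abs(L[:,2]+18)<14);print("rod slope",np.polyfit(L[k][:,0],P[k][:,2],1))
E
```

```text
time: 12.82
tool_pos: [481.2, 147.7, 179.1]
tcp_rot: [-179.9, 3.6, 23.4]
ft_force: [0.4, -0.1, -3.4]
finger_gap: 16.1
grip_force: 98.0
time: 13.82
tool_pos: [481.3, 147.7, 221.2]
tcp_rot: [-179.9, 3.6, 23.4]
ft_force: [0.2, -0.2, -2.4]
finger_gap: 16.0
grip_force: 98.0
eye in tool 3796 [ 79.    0.1 -22.2] [ 64.  -12.1 -26.6] [97.6 13.  -4. ]
rod slope [-1.05542198e-02  2.37258051e+02]
```

```bash
python3 -m jog '[-0.0002,0,-0.003,0,0.003,0,-0.0004,0,-0.007,0,0.006,0,-0.0007,0,-0.012,0,0.009,0,-0.0011,0,-0.018,0,0.012,0,-0.0015,0,-0.024,0,0.012,0,-0.0019,0,-0.03,0,0.012,0,-0.0022,0,-0.035,0,0.012,0,-0.0023,0,-0.037,0,0.012,0]'
python3 -m jog '[0,0,0,0,0,0,0,0,0,0,0,0,0,0,0,0,0,0,0,0,0,0,0,0,0,0,0,0,0,0,0,0,0,0,0,0,0,0,0,0,0,0,0,0,0,0,0,0]'
cat > chk.py <<'E'
from h import *
st=r.sense();T=R.from_euler('xyz',st["tcp_rot"],degrees=True)
s=r.snapshot("wrist");P,uv=world(s);c=s["pixels"][uv[:,1],uv[:,0]].astype(int);L=T.inv().apply(P-st["tool_pos"])
k=(c[:,0]-c[:,2]>60)&(L[:,0]>50)&(L[:,2]<0)&(abs(L[:,1])<25);print("eye in tool",k.sum(),L[k].mean(0).round(2),L[k].min(0).round(1),L[k].max(0).round(1))
k=(abs(L[:,1])<5)&(L[:,0]>48)&(L[:,0]<64)&(abs(L[:,2]+18)<14);print("rod slope",np.polyfit(L[k][:,0],P[k][:,2],1)[0])
k=(np.hypot(P[:,0]-555,P[:,1]-180)<48)&(P[:,2]>135)&(P[:,2]<185)&(c.min(1)>170);q=P[k];print("tray floor",k.sum(),q.mean(0).round(1),np.linalg.lstsq(np.c_[q[:,:2]-q[:,:2].mean(0),np.ones(len(q))],q[:,2],rcond=None)[0].round(3))
sc=r.snapshot("scene");cv2.imwrite("pics/sc5.png",cv2.resize(sc["pixels"][170:340,330:490,::-1],None,fx=3.4,fy=3.4,interpolation=3))
E
python3 chk.py;python3 -m jog '[0,0,0,0,0,0,0,0,0,0,0,0,0,0,0,0,0,0]'; python3 chk.py
```

```text
time: 14.88
tool_pos: [481.4, 147.7, 258.3]
tcp_rot: [-179.9, 2.9, 23.4]
ft_force: [-0.5, -1.1, -3.0]
finger_gap: 16.1
grip_force: 97.9
time: 15.88
tool_pos: [481.2, 147.7, 257.9]
tcp_rot: [-179.9, 2.9, 23.4]
ft_force: [0.7, 0.2, -1.0]
finger_gap: 16.0
grip_force: 97.9
eye in tool 3798 [ 78.98   0.11 -22.16] [ 63.8 -12.3 -26.8] [97.5 12.9 -4.4]
rod slope -0.0099379662631435
tray floor 11123 [558.4 182.8 155.8] [1.00000e-03 1.90000e-02 1.55806e+02]
time: 16.35
tool_pos: [481.2, 147.6, 257.8]
tcp_rot: [-179.9, 3.0, 23.4]
ft_force: [-0.6, 0.8, -2.0]
finger_gap: 16.0
grip_force: 97.9
eye in tool 3797 [ 7.897e+01  7.000e-02 -2.217e+01] [ 63.7 -12.2 -26.5] [97.5 12.9 -3.7]
rod slope -0.003976272350009056
tray floor 11099 [558.4 182.8 155.8] [2.00000e-03 2.00000e-02 1.55807e+02]
```

View pics/sc5.png

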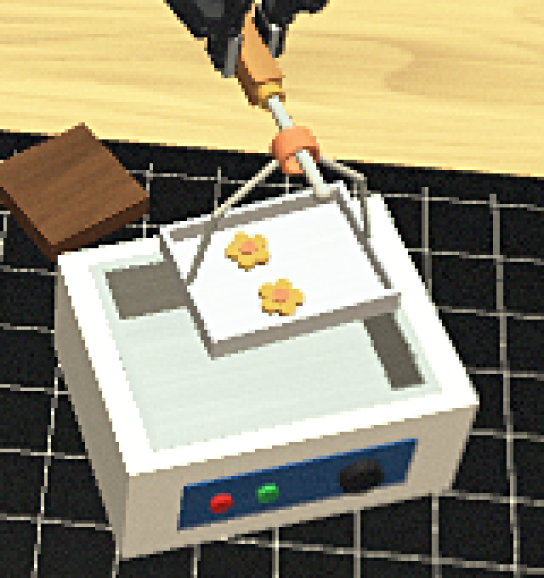

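The tray hangs still and level, with its floor at about 155 mm (more than 50 mm above the rim). Both flowers lie in it, at crop (247,250) and (281,296).

```bash
python3 -c "
from bench import r
print(r.hand_in())"
```

```text
the job is handed in; nothing more can be done
None
```

I handed the job in at about 16.5 s of the 54 s allowed. The tray hangs still and level from the rod alone, its floor about 50 mm above the cleaner's rim, and both flowers are in it; `hand_in` returned no verdict.

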